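# Bolt the knife box shut

### The job

The lid of the wooden knife box is shut but not bolted. Lift the bolt's brass handle up out of its notch, slide the bolt across through the brass keeper on the lid until it comes up gently against the keeper's rubber buffer, and turn the handle right down into the notch there. Never force or ram the bolt or press hard on the box, and leave the lemon, the garlic, the salt shaker and the spice jar where they are.

Things in the scene. Friction and masses are not known exactly. Their poses are not given: they have to be found in the camera images.
- box: wooden knife box, 170 x 300 x 85 mm (its x, y, z), fixed. Origin: centre of its underside, z up. A steel barrel bolt lies on its top along the box's y; it shoots towards +y, across a seam, into a brass keeper on the lid. Three steel straps (24 mm wide, 30 mm above the top) hold the rod on the -y side of the handle.
- bolt_axis (a point): point fixed to the box, on the bolt's centre line (20 mm above the box's top, 105 mm above the worktop), where the handle's stalk leaves the rod when the bolt is drawn (joint bolt = 0). Axes as the box: the 10 mm rod slides along +y and turns about this y line.
- lid (a point): point on the top of the lid, the +y half of the box's top, which is shut and fixed. On it, across the bolt's line, stands the brass keeper, 34 mm high, reaching 20 mm from the bolt's line towards the handle. A rubber buffer on its near side, which the stalk meets at any handle angle, gives 4 N per mm for 4 mm, then is hard. Just before it lies the far notch, 11 mm wide from tab to buffer.
- knob (a point): middle of the brass cylindrical knob on the handle: 14 mm thick, 20 mm long along the stalk, 52 mm from the bolt's centre line. Stalk 8 mm thick. Handle down: it points to the box's -x, 15 degrees above level, knob 33 mm above the box's top and free all round. Pinch it from above, fingers closing along the box's y; it turns between the pads as it is carried round its arc.
- bolt (a joint): slide along the box's +y in m, 0 = drawn (start: within 1 mm); drag about 4 N. The near notch gives the stalk 2 mm of play each way. How far to go is not measured and must be felt: the keeper is screwed on so that the stalk first touches its buffer anywhere from 46 to 83 mm. With the stalk just touching the buffer, or up to 2.5 mm short of it, the handle can go down in the far notch.
- handle_turn (a joint): turn of the handle about the bolt's line in rad; 0 = right down in a notch, grows as the knob is lifted (from -x towards up), hard stop at 1.3. Between the notches upright tabs keep it above about 0.5 rad; lift it to 0.75 to 1.0 rad to slide. It is stiff: it stays at any angle and needs about 1.2 N at the knob to turn.
- lemon: a yellow lemon, 78 x 55 x 56 mm, loose, beside the box. Origin: its underside. To be left alone.
- garlic: a garlic bulb, 60 x 57 x 58 mm, loose, beside the box. Origin: its underside. To be left alone.
- salt_shaker: a glass salt shaker with a grey top, 44 x 44 x 90 mm, loose, behind the box. Origin: centre of its underside. To be left alone.
- spice_b: a spice jar with a red cap, 47 x 47 x 97 mm, loose, behind the box. Origin: centre of its underside. To be left alone.

How it is judged:
On the way, in this order (a step that is already met when the one before it is completed fails the run):
1. the handle is lifted out of the near notch (turned up past 0.55 rad, the bolt still within 10 mm of drawn) (value of joint handle_turn above 0.55 rad and value of joint bolt below 0.01 m), for 0.1 s.
2. the bolt is slid more than 42 mm across with the handle still up (value of joint bolt above 0.042 m and value of joint handle_turn above 0.4 rad), for 0.1 s.
At the end, for the whole second after the job is handed in: the bolt is shot more than 42 mm, into the keeper, and at rest, with its handle down in the keeper's notch (within 0.12 rad of fully down) (value of joint bolt above 0.042 m and value of joint handle_turn below 0.12 rad and velocity of joint bolt between -0.005 and 0.005 m/s and velocity of joint handle_turn between -0.05 and 0.05 rad/s); the robot touches nothing.
It fails at once if the box or its fittings (tabs, keeper, buffer) are loaded with more than 15 N by the bolt or the robot (contact force between box and anything else above 15 N).
It fails at once if the lemon, garlic, salt shaker or spice jar is moved more than 25 mm (distance of any of lemon, garlic, salt_shaker, spice_b from where it was at the start of the episode above 0.025 m).
It also fails if it takes over 43 s, if anything falls off the work surface, if the arm or the gripper's body presses on something with over 40 N, if the wrist force passes 120 N, or if a joint passes its speed limit or range.

### The arm

A 6-joint arm with a two-finger parallel gripper is mounted at the origin on a cart in front of the work surface, level with it; the furniture and walls round the work are solid. World frame = base frame: x ahead of the robot, y to its left, z up, the work surface at z = 0. Lengths are in m, angles in rad, forces in N, time in s.
With the tool pointing down it reaches from about 0.375 to 0.9 m from the base axis. Payload 3.1 kg.
Tool frame: the origin (TCP) lies at the centre of the arm's flange, where the gripper is bolted on; the fingertips stand robot.tip_extent ahead of it and the grasp point (between the pads) lies 164 mm ahead of it (robot.tip_extent is the distance from the TCP to the fingertips, in m); z points along the fingers, y is the line along which they close (so a half turn about z gives the same grasp; the last joint's range is limited). The gripper opens to 87 mm and grips with 3 to 60 N. Pads are 19 mm wide; open, the fingers measure 117 mm over their backs; the gripper's body (75 mm by 190 mm) begins 51 mm behind the grasp point.
Start: joints at [-1.325, 0.527, 1.433, -0, 1.181, -0.178], TCP at [0.258, -0.569, 0.405] pointing down, gripper open.
Joint ranges: [-3.08, 3.08], [-0.75, 2.2], [0.22, 2.44], [-1.43, 4.57], [0, 2.65], [-2.85, 2.85]. Speed limits (rad/s): [2.79, 2.79, 3.14, 3.14, 3.14, 3.14].

### API

Orientations are given as a unit quaternion [x, y, z, w].
In Python, from rig import get_obs, camera, hand_in, cut_out, robot gives the robot as it stands.
- The arm moves only by the tool step_arm, never from a script. Its argument "rows" is a list of rows, each a list of 6 numbers: the shift along the world's x, y, z in m, then the turn, a rotation vector about the world's x, y, z in degrees. A call has 1 to 12 rows; each row shifts and turns the commanded pose from where the row before left it; what a row does not reach is not made up. A row lasts 1/8 s, in which the tool goes at most 62.5 mm and 10.7 degrees, less where a joint would pass 70% of its speed; a pose out of reach is approached as far as the arm can. A call is refused whole if a number of a shift passes 0.0625 or a number of a turn 10.7, either way. A call with a gripper value outside its range is refused whole. "jaw" is the finger opening in m, from 0 to 0.087, set as the call begins (left out, the last holds). The fingers move at their own pace and stop on an object; "squeeze" is the grip in N (left out, the last holds). Time passes only in rows, so rows that do not move let the fingers close. It gives the time, the measured TCP pose, the force, the opening and the grip force at its end, in the units of the state.
- get_obs(): the state, without advancing time (a new reading comes with each control period).
- camera(name): name is "scene" or "top" or "wrist"; returns a dict with "pixels" (400x640x3 uint8, blue, green, red), "depth" (400x640 float32, m along the optical axis (not along the pixel's ray), 0 where there is no reading), "fov_y" (degrees; the focal length in pixels is half the picture's height over the tangent of half this angle, whatever the lens; pixels are square), "cx", "cy" (the principal point, pixels), "extrinsics" (4x4, takes a point from camera to world coordinates); the wrist camera has in their place "mount" (4x4, takes a point from camera to tool coordinates, whose origin is the TCP and whose axes are the flange's). Camera axes: x right, y up, looking along -z (the intrinsics and any distortion apply to the point x, -y, -z); pixel columns grow to the right and rows downward; lengths in m; the calibration is good to about 2 mm. A picture is of the moment at which its call begins: read the wrist's pose just before it.
- hand_in(): hands the job in; it is judged then, once.
Trained networks look in the newest picture that a camera, given by its name, has taken for a name from the list of things; names that differ only in an ending like _2 or _b are one class to them, and where a whole thing is asked for, a point or a joint stands for the part that bears it (a point fixed in the world has none). Each returns a list of dicts, best first, with "confidence" (0 to 1); they miss things now and then, are a little off and sometimes report something else, mostly with a low value. They report only what shows in the picture. A call takes as long as a camera call.
- cut_out(label, camera): "region" (400x640 bool, what is visible of it) and "extent" ([centre column, centre row, width, height] in pixels, round what is visible of it).
The state is a dict: "time": time; "q": joint angles; "joint_velocities": joint speeds; "joint_torque": joint torques, N m; "position": TCP position; "tool_rot": TCP orientation; "ft_force": force on the tool from outside, world axes, zero at the start; "moment": the same for the moment, N m; "grip_width": finger opening in m; "grip_force": force on a finger pad.
Only numpy, scipy, OpenCV 4.12 (cv2) and the standard library are available. Lean on these libraries where they do the work, as an engineer would, in place of code of your own. Each camera call takes 0.05 s, during which the arm holds its last target. There are 200 camera calls.

## Working session

There is one attempt and no reset: what is moved stays moved. The work goes in short steps, Python scripts to look and compute and a tool call to move; the robot and the scene stay as the last step left them, time stands still between calls to the robot, and variables do not carry over. Pictures are saved under pics/ and viewed, at most 10 in all, crops included, and the job is handed in when it is done.

Besides the shell and the picture viewer there is one more tool, called after ">>>" as name(argument=value, ...), one argument or row to a line, values as JSON. step_arm: Moves the arm, as the interface text tells. Its arguments: {"type":"object","properties":{"rows":{"type":"array"},"jaw":{"type":"number"},"squeeze":{"type":"number"}},"required":["rows"]}

```bash
mkdir -p pics
cat > h.py <<'E'
import numpy as np, cv2
from rig import get_obs, camera, hand_in, cut_out, robot
def cam(n):
    c=camera(n); c['f']=200/np.tan(np.radians(c['fov_y'])/2); return c
def pts(c,u,v,T=None):
    d=c['depth'][v,u]; x=(u-c['cx'])/c['f']*d; y=-(v-c['cy'])/c['f']*d
    P=np.stack([x,y,-d,np.ones_like(d)],-1); return (P@(c['extrinsics'] if T is None else T).T)[...,:3]
E
python3 - <<'E'
from h import *
print(get_obs(), robot.tip_extent)
for n in ['scene','top']:
    c=cam(n); cv2.imwrite(f'pics/{n}0.png',c['pixels']); print(n,[k for k in c],c['f'],c['extrinsics'].round(3).tolist())
    for l in ['box','knob','lid','bolt','lemon','garlic','salt_shaker','spice_b']:
        for r in cut_out(l,n)[:2]:
            v,u=np.nonzero(r['region']&(c['depth']>0)); 
            if len(u): p=pts(c,u,v); print(l,round(r['confidence'],2),np.round(r['extent']),np.median(p,0).round(3),p.min(0).round(3),p.max(0).round(3))
E
```

```text
{'time': 0.0, 'q': array([-1.32449134e+00,  5.28443878e-01,  1.43393020e+00, -6.06638523e-05,
        1.18134769e+00, -1.78497042e-01]), 'joint_velocities': array([-2.37556878e-04, -3.87800705e-05,  6.41401215e-04,  1.48694659e-03,
       -3.10780931e-04,  1.03205501e-03]), 'joint_torque': array([-8.55803501e-04, -4.40048110e+01, -1.76594925e+01,  6.31509768e-02,
        5.82430023e-02, -1.75057876e-04]), 'position': array([ 0.25752244, -0.56909242,  0.40377602]), 'tool_rot': array([ 9.77524593e-01,  2.10818728e-01, -6.41180401e-05, -1.06299483e-03]), 'ft_force': array([0.45734265, 0.62642778, 0.22759007]), 'moment': array([-0.04293558, -0.00135897,  0.01498427]), 'grip_force': 0.0, 'grip_width': 0.08667747526718561} 0.1822
scene ['pixels', 'depth', 'fov_y', 'cx', 'cy', 'extrinsics', 'f'] 428.5216950726644 [[-0.603, 0.392, -0.695, -0.065], [-0.798, -0.293, 0.526, 0.537], [0.002, 0.872, 0.489, 0.559], [0.0, 0.0, 0.0, 1.0]]
box 0.68 [318. 235. 160. 113.] [0.49  0.117 0.085] [ 0.439 -0.203 -0.001] [0.744 0.232 0.129]
knob 0.66 [341. 197.  43.  25.] [0.532 0.026 0.111] [ 0.477 -0.053  0.
[... 1170 characters left out ...]
.55  0.069 0.13 ]
lid 0.89 [314. 224. 137.  85.] [0.533 0.073 0.086] [ 0.436 -0.106 -0.007] [0.64  0.241 0.126]
bolt 0.65 [343. 230.  61.  35.] [0.534 0.021 0.111] [ 0.48  -0.075  0.082] [0.548 0.069 0.13 ]
bolt 0.56 [234. 221.  26.  22.] [0.554 0.272 0.038] [ 0.528  0.246 -0.006] [0.584 0.302 0.062]
lemon 0.98 [394. 230.  20.  27.] [ 0.514 -0.139  0.047] [ 0.479 -0.172 -0.002] [ 0.553 -0.114  0.063]
garlic 0.58 [235. 220.  26.  18.] [0.554 0.27  0.038] [ 0.528  0.244 -0.006] [0.584 0.299 0.062]
salt_shaker 0.63 [271. 179.  14.  23.] [0.653 0.174 0.08 ] [ 0.636  0.157 -0.005] [0.688 0.199 0.093]
spice_b 0.66 [340. 171.  22.  26.] [0.662 0.    0.096] [ 0.639 -0.03  -0.005] [0.707 0.024 0.105]
```

Run:
```python
from h import *
im=cv2.imread('pics/top0.png')[160:290,220:420]; cv2.imwrite('pics/topc.png',cv2.resize(im,None,fx=4,fy=4,interpolation=cv2.INTER_CUBIC))
c=cam('top'); v,u=np.mgrid[0:400,0:640]; p=pts(c,u,v).reshape(-1,3)
top=p[(abs(p[:,2]-.086)<.006)&(p[:,0]>.4)&(p[:,0]<.64)&(p[:,1]>-.15)&(p[:,1]<.25)]
m=np.zeros((400,640),np.uint8)
r=cv2.minAreaRect((top[:,:2]*1000).astype(np.float32)); print('top rect',r,len(top))
for w in p[(p[:,2]>.101)&(p[:,2]<.15)&(p[:,0]>.4)&(p[:,0]<.62)&(p[:,1]>-.12)&(p[:,1]<.24)][::1]:
    if w[0]<.515: print(w.round(3))
```

```text
top rect ((534.5802612304688, 68.412841796875), (170.04617309570312, 312.9036865234375), 4.103108882904053) 7739
[0.515 0.062 0.12 ]
[0.514 0.026 0.107]
[0.514 0.023 0.118]
[0.514 0.021 0.116]
[0.514 0.019 0.116]
[0.514 0.124 0.12 ]
[0.514 0.122 0.12 ]
[0.514 0.119 0.117]
[0.514 0.117 0.119]
[0.514 0.115 0.113]
[0.514 0.112 0.12 ]
[0.514 0.11  0.121]
[0.514 0.107 0.122]
[0.514 0.105 0.116]
[0.514 0.093 0.112]
[0.514 0.091 0.116]
[0.513 0.088 0.118]
[0.514 0.086 0.113]
[0.513 0.083 0.117]
[0.513 0.081 0.117]
[0.513 0.079 0.111]
[0.513 0.076 0.109]
[0.512 0.026 0.113]
[0.512 0.023 0.113]
[0.511 0.021 0.119]
[0.511 0.019 0.116]
[0.512 0.124 0.117]
[0.512 0.122 0.121]
[0.512 0.12  0.115]
[0.512 0.117 0.12 ]
[0.512 0.114 0.123]
[0.512 0.112 0.122]
[0.512 0.11  0.115]
[0.512 0.108 0.11 ]
[0.512 0.106 0.106]
[0.509 0.024 0.119]
[0.509 0.021 0.12 ]
[0.509 0.019 0.112]
[0.507 0.024 0.117]
[0.507 0.021 0.12 ]
[0.507 0.019 0.119]
[0.504 0.024 0.117]
[0.504 0.021 0.121]
[0.504 0.019 0.118]
[0.502 0.024 0.121]
[0.502 0.021 0.112]
[0.502 0.019 0.121]
[0.5   0.024 0.117]
[0.499 0.022 0.124]
[0.499 
[... 352 characters left out ...]

[0.492 0.017 0.125]
[0.492 0.015 0.126]
[0.49  0.027 0.122]
[0.49  0.024 0.126]
[0.49  0.022 0.126]
[0.49  0.02  0.125]
[0.49  0.017 0.127]
[0.49  0.015 0.123]
[0.488 0.027 0.119]
[0.487 0.024 0.126]
[0.487 0.022 0.128]
[0.487 0.02  0.122]
[0.487 0.017 0.126]
[0.487 0.015 0.122]
[0.485 0.027 0.118]
[0.485 0.024 0.127]
[0.485 0.022 0.129]
[0.485 0.02  0.125]
[0.485 0.017 0.129]
[0.485 0.015 0.125]
[0.483 0.024 0.125]
[0.483 0.022 0.128]
[0.483 0.02  0.126]
[0.482 0.018 0.131]
[0.483 0.015 0.123]
[0.48  0.025 0.122]
[0.48  0.022 0.13 ]
[0.48  0.02  0.127]
[0.48  0.017 0.124]
[0.48  0.015 0.124]
[0.478 0.025 0.12 ]
[0.478 0.022 0.122]
[0.478 0.02  0.124]
[0.478 0.017 0.119]
[0.478 0.015 0.117]
```

View pics/topc.png

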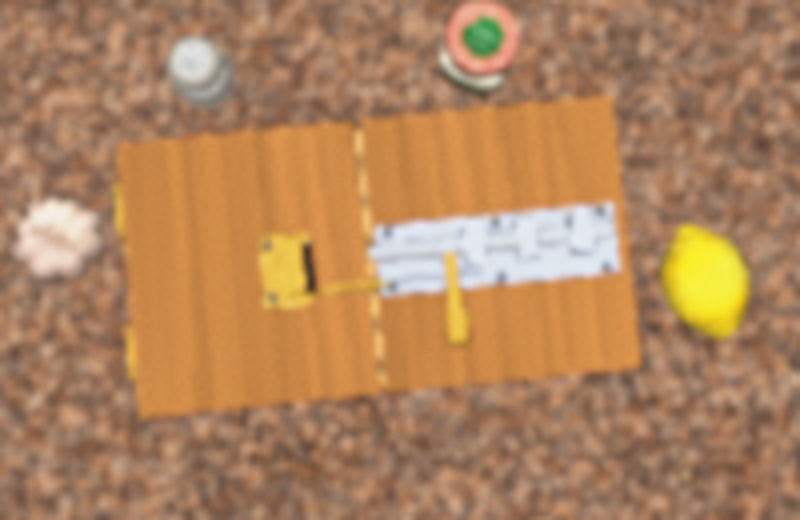

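Top view: handle at crop (455,295), keeper with black buffer edge at (308,268), lid seam at x≈365. The box is yawed about +4.1° and the knob is near (0.487, 0.0205). The buffer looks to be about 75 mm along.

>>> step_arm(
  rows=[
    [0.0191,0.049,0,0,0,-1.7],
    [0.0191,0.049,0,0,0,-1.7],
    [0.0191,0.049,0,0,0,-1.7],
    [0.0191,0.049,0,0,0,-1.7],
    [0.0191,0.049,0,0,0,-1.7],
    [0.0191,0.049,0,0,0,-1.7],
    [0.0191,0.049,0,0,0,-1.7],
    [0.0191,0.049,0,0,0,-1.7],
    [0.0191,0.049,0,0,0,-1.7],
    [0.0191,0.049,0,0,0,-1.7],
    [0.0191,0.049,0,0,0,-1.7],
    [0.0191,0.049,0,0,0,-1.5],
  ],
  jaw=0.05,
)

```text
time: 2.45
position: [0.4873, 0.0203, 0.4051]
tool_rot: [0.999, 0.036, 0.0, 0.0]
ft_force: [0.9, -0.9, -0.6]
grip_width: 0.0501
grip_force: 0.0
```

>>> step_arm(
  rows=[
    [0,0,0,0,0,0],
    [0,0,0,0,0,0],
  ],
)

```text
time: 2.7
position: [0.4866, 0.0185, 0.4047]
tool_rot: [0.999, 0.037, -0.0, 0.0]
ft_force: [0.1, 0.5, -0.5]
grip_width: 0.0502
grip_force: 0.0
```

Run:
```python
from h import *
from scipy.spatial.transform import Rotation as R
o=get_obs(); c=cam('wrist'); T=np.eye(4); T[:3,:3]=R.from_quat(o['tool_rot']).as_matrix(); T[:3,3]=o['position']; T=T@c['mount']
print(o['time'],o['position'],T[:3,:3][:,:].round(3).tolist(),R.from_quat(o['tool_rot']).as_matrix().round(4).tolist(),o['ft_force'])
cv2.imwrite('pics/w1.png',c['pixels'])
v,u=np.mgrid[0:400,0:640]; p=pts(c,u,v,T); d=c['depth']>0; np.savez('w1.npz',p=p,d=d)
for l in ['knob','bolt','lid']:
  for r in cut_out(l,'wrist')[:2]:
    q=p[r['region']&d]; print(l,r['confidence'],np.round(r['extent']),np.median(q,0).round(4))
    if l=='knob':
        k=q[(q[:,2]>.118)&(q[:,2]<.14)&(q[:,0]<.5)]; print('knob',len(k),k.mean(0) if len(k) else 0,k.min(0),k.max(0))
q=p[d]; b=q[(abs(q[:,2]-.085)<.004)&(q[:,0]<.64)&(q[:,0]>.42)&(abs(q[:,1]-.07)<.2)]
print(cv2.minAreaRect((b[:,:2]*1000).astype(np.float32)))
```

```text
2.7 [0.4866037  0.01852371 0.4046928 ] [[0.073, 0.962, 0.265], [-0.997, 0.07, 0.019], [-0.0, -0.266, 0.964]] [[0.9973, 0.0732, -0.0005], [0.0732, -0.9973, -0.0005], [-0.0005, 0.0004, -1.0]] [ 0.10907885  0.46405738 -0.53797265]
knob 0.86 [351. 174. 168.  76.] [0.5352 0.0209 0.1089]
knob 349 [0.48853332 0.02058878 0.12268856] [0.47825521 0.01308052 0.11808885] [0.49997464 0.02735308 0.1277223 ]
bolt 0.6 [348. 173. 169.  76.] [0.5353 0.0211 0.1088]
lid 0.72 [272. 131. 352. 186.] [0.5463 0.074  0.0843]
((533.8001098632812, 67.65291595458984), (170.14146423339844, 310.10113525390625), 4.255906581878662)
```

View pics/w1.png

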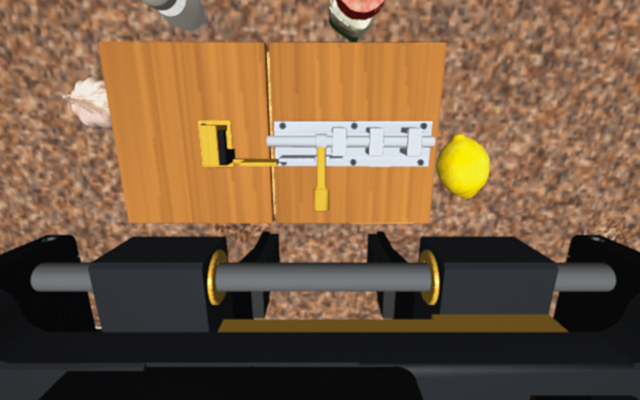

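Wrist view: knob at (320,200), rod at row 142, buffer's near edge at about (234,152), free tab between. Descending on the knob.

>>> step_arm(
  rows=[
    [0.0014,0.002,-0.02,0,0,0],
    [0,0,-0.025,0,0,0],
    [0,0,-0.025,0,0,0],
    [0,0,-0.025,0,0,0],
    [0,0,-0.017,0,0,0],
    [0,0,-0.01,0,0,0],
    [0,0,0,0,0,0],
    [0,0,0,0,0,0],
  ],
  jaw=0.04,
)

```text
time: 3.9
position: [0.4885, 0.0203, 0.2833]
tool_rot: [0.999, 0.036, 0.001, 0.0]
ft_force: [0.4, -0.4, -0.5]
grip_width: 0.0398
grip_force: 0.0
```

Run:
```python
import numpy as np,cv2
z=np.load('w1.npz'); p,d=z['p'],z['d']; im=cv2.imread('pics/w1.png')
b=np.array([-.073,.9973])
for v in range(140,160,3):
  for u in range(222,242,2):
    q=p[v,u]; print(u,v,im[v,u],q.round(4),(q[:2]@b).round(4)) if im[v,u].max()<70 else 0
m=(np.abs(p[...,0]-.515)<.008)&(np.abs(p[...,1]-.021)<.012)&(p[...,2]>.105)&d
print('stalk',np.mean(p[m],0),(p[m][:,:2]@b).min(),(p[m][:,:2]@b).max())
```

```text
222 140 [34 33 32] [0.5326 0.1077 0.1164] 0.0686
224 140 [22 19 16] [0.5326 0.1064 0.1152] 0.0672
222 143 [32 30 32] [0.5302 0.1075 0.1173] 0.0685
224 143 [24 21 20] [0.5303 0.1059 0.1168] 0.0669
222 146 [35 33 32] [0.5276 0.1075 0.1173] 0.0687
224 146 [27 25 23] [0.5277 0.1061 0.1165] 0.0673
222 149 [34 34 34] [0.525  0.1079 0.1162] 0.0693
224 149 [32 31 31] [0.5251 0.1061 0.1166] 0.0674
226 149 [12 12 14] [0.5246 0.106  0.1111] 0.0674
222 152 [34 32 33] [0.5226 0.1074 0.118 ] 0.0689
224 152 [33 32 32] [0.5227 0.1058 0.1175] 0.0674
226 152 [15 14 14] [0.5222 0.1057 0.1124] 0.0673
228 152 [10 11 11] [0.5216 0.1054 0.1072] 0.0671
230 152 [ 9  9 10] [0.5211 0.1052 0.1021] 0.0668
232 152 [9 8 7] [0.5203 0.1054 0.0948] 0.0672
222 155 [34 33 33] [0.52   0.1076 0.1173] 0.0694
224 155 [33 32 31] [0.5202 0.1057 0.118 ] 0.0674
226 155 [15 15 15] [0.5197 0.1053 0.1136] 0.0671
228 155 [11 11 13] [0.5189 0.1055 0.1071] 0.0674
230 155 [11 12 12] [0.5182 0.1055 0.1012] 0.0673
232 155 [12  9  8] [0.5176 0.1052 0.0958] 0.0671
222 158 [34 34 32] [0.5174 0.1076 0.1176] 0.0695
224 158 [33 31 32] [0.5174 0.1061 0.1167] 0.0681
226 158 [18 18 19] [0.5173 0.1049 0.1152] 0.0668
228 158 [13 13 12] [0.5164 0.1053 0.108 ] 0.0673
230 158 [13 13 13] [0.5156 0.1053 0.1018] 0.0674
232 158 [12 18 21] [0.5149 0.105  0.0965] 0.0671
stalk [0.51183102 0.02102052 0.32353826] -0.028918368106376623 -0.004177416162160789
```

>>> step_arm(
  rows=[
    [0,0,0,0,0,0],
    [0,0,0,0,0,0],
    [0,0,0,0,0,0],
    [0,0,0,0,0,0],
  ],
  jaw=0.0,
  squeeze=9,
)

```text
time: 4.4
position: [0.4882, 0.0206, 0.2829]
tool_rot: [0.999, 0.036, 0.0, 0.0]
ft_force: [-0.1, -0.8, 1.1]
grip_width: 0.0139
grip_force: 9.0
```

>>> step_arm(
  rows=[
    [0.0012,0.0001,0.0043,0,0,0],
    [0.0019,0.0001,0.0042,0,0,0],
    [0.002,0.0002,0.0041,0,0,0],
    [0.0025,0.0002,0.0038,0,0,0],
    [0.0028,0.0002,0.0036,0,0,0],
    [0.0031,0.0002,0.0033,0,0,0],
    [0.0033,0.0002,0.003,0,0,0],
    [0.0036,0.0003,0.0028,0,0,0],
    [0.0038,0.0003,0.0025,0,0,0],
    [0.004,0.0003,0.0021,0,0,0],
    [0,0,0,0,0,0],
    [0,0,0,0,0,0],
  ],
)

```text
time: 5.9
position: [0.517, 0.0227, 0.3171]
tool_rot: [0.999, 0.036, 0.001, 0.0]
ft_force: [-2.1, -2.4, 5.1]
grip_width: 0.0136
grip_force: 9.0
```

Run:
```python
from h import *
o=get_obs(); print(o['position'],o['ft_force'],o['grip_width'],o['moment'])
c=cam('wrist'); cv2.imwrite('pics/w2.png',c['pixels'])
```

```text
[0.51698599 0.02267441 0.31707367] [-2.13725517 -2.38419415  5.1283859 ] 0.013592510030682785 [-0.42465969  0.46131741  0.01219119]
```

View pics/w2.png

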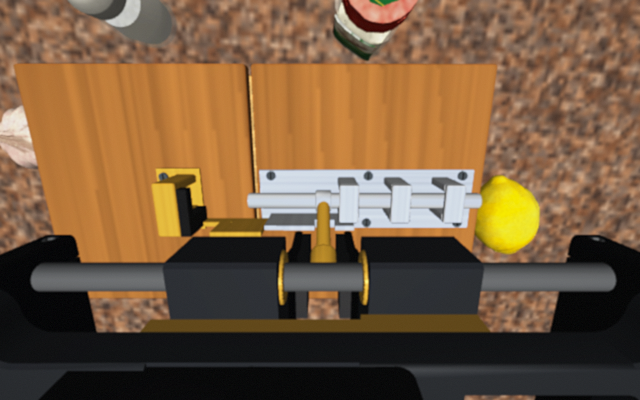

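The handle is up (stalk foreshortened at (323,235)), rod clear of straps. The force is a slight inward radial push, so I'll relax it 2 mm outward, then slide.

>>> step_arm(
  rows=[
    [-0.0008,0,0.0017,0,0,0],
    [0,0,0,0,0,0],
  ],
)

```text
time: 6.2
position: [0.5167, 0.0226, 0.3176]
tool_rot: [0.999, 0.036, 0.002, 0.0]
ft_force: [4.0, -1.6, -9.9]
grip_width: 0.0135
grip_force: 9.0
```

>>> step_arm(
  rows=[
    [0.0005,0,-0.0011,0,0,0],
    [0,0,0,0,0,0],
  ],
)

```text
time: 6.45
position: [0.5166, 0.0226, 0.3172]
tool_rot: [0.999, 0.036, 0.001, 0.0]
ft_force: [2.7, -1.0, -3.8]
grip_width: 0.0132
grip_force: 9.0
```

>>> step_arm(
  rows=[
    [-0.0002,0.003,0,0,0,0],
    [-0.0002,0.003,0,0,0,0],
    [-0.0002,0.003,0,0,0,0],
    [-0.0003,0.003,0,0,0,0],
    [-0.0002,0.003,0,0,0,0],
  ],
)

```text
time: 7.08
position: [0.5154, 0.0375, 0.3172]
tool_rot: [0.999, 0.036, 0.001, 0.001]
ft_force: [3.6, -4.5, -5.1]
grip_width: 0.0137
grip_force: 9.0
```

>>> step_arm(
  rows=[
    [-0.0001,0.004,-0.0003,0,0,0],
    [-0.0003,0.004,0,0,0,0],
    [-0.0003,0.004,0,0,0,0],
    [-0.0003,0.004,0,0,0,0],
    [-0.0003,0.004,0,0,0,0],
    [-0.0003,0.004,0,0,0,0],
  ],
)

```text
time: 7.82
position: [0.5134, 0.0619, 0.3169]
tool_rot: [0.999, 0.036, 0.0, 0.0]
ft_force: [2.2, -4.6, -0.3]
grip_width: 0.0139
grip_force: 9.0
```

>>> step_arm(
  rows=[
    [-0.0003,0.004,0,0,0,0],
    [-0.0003,0.004,0,0,0,0],
    [-0.0003,0.004,0,0,0,0],
    [-0.0003,0.004,0,0,0,0],
    [-0.0003,0.004,0,0,0,0],
    [-0.0003,0.004,0,0,0,0],
  ],
)

```text
time: 8.57
position: [0.5116, 0.0859, 0.3168]
tool_rot: [0.999, 0.036, -0.0, 0.0]
ft_force: [1.1, -4.4, 0.9]
grip_width: 0.0136
grip_force: 9.0
```

>>> step_arm(
  rows=[
    [-0.0002,0.002,0,0,0,0],
    [-0.0002,0.002,0,0,0,0],
    [-0.0001,0.002,0,0,0,0],
    [-0.0002,0.002,0,0,0,0],
    [-0.0001,0.001,0,0,0,0],
    [0,0.001,0,0,0,0],
  ],
)

```text
time: 9.32
position: [0.5108, 0.0957, 0.3167]
tool_rot: [0.999, 0.036, -0.0, 0.0]
ft_force: [2.9, -4.6, 0.4]
grip_width: 0.0137
grip_force: 9.0
```

>>> step_arm(
  rows=[
    [-0.0001,0.001,0,0,0,0],
  ],
)

```text
time: 9.45
position: [0.5107, 0.0967, 0.3167]
tool_rot: [0.999, 0.036, -0.0, -0.0]
ft_force: [1.8, -3.9, 0.7]
grip_width: 0.0132
grip_force: 9.0
```

>>> step_arm(
  rows=[
    [-0.0001,0.0007,0,0,0,0],
  ],
)

```text
time: 9.57
position: [0.5106, 0.0974, 0.3167]
tool_rot: [0.999, 0.036, 0.0, -0.0]
ft_force: [2.3, -3.2, 0.4]
grip_width: 0.0132
grip_force: 9.0
```

>>> step_arm(
  rows=[
    [0,0.0007,0,0,0,0],
  ],
)

```text
time: 9.7
position: [0.5106, 0.0981, 0.3167]
tool_rot: [0.999, 0.036, -0.0, -0.0]
ft_force: [2.0, -3.9, 0.8]
grip_width: 0.0138
grip_force: 9.0
```

>>> step_arm(
  rows=[
    [-0.0001,0.0007,0,0,0,0],
  ],
)

```text
time: 9.82
position: [0.5105, 0.0988, 0.3167]
tool_rot: [0.999, 0.036, 0.0, 0.0]
ft_force: [2.5, -4.6, 0.2]
grip_width: 0.0138
grip_force: 9.0
```

>>> step_arm(
  rows=[
    [0,0.0007,0,0,0,0],
  ],
)

```text
time: 9.95
position: [0.5105, 0.0995, 0.3167]
tool_rot: [0.999, 0.036, -0.0, -0.0]
ft_force: [1.8, -3.5, 0.2]
grip_width: 0.0135
grip_force: 9.0
```

>>> step_arm(
  rows=[
    [-0.0001,0.0007,0,0,0,0],
  ],
)

```text
time: 10.07
position: [0.5104, 0.1002, 0.3167]
tool_rot: [0.999, 0.036, 0.0, 0.0]
ft_force: [2.9, -4.4, 0.0]
grip_width: 0.0132
grip_force: 9.0
```

>>> step_arm(
  rows=[
    [0,0.0006,0,0,0,0],
  ],
)

```text
time: 10.2
position: [0.5104, 0.1008, 0.3167]
tool_rot: [0.999, 0.036, -0.0, 0.0]
ft_force: [1.8, -4.0, 0.6]
grip_width: 0.0134
grip_force: 9.0
```

>>> step_arm(
  rows=[
    [-0.0001,0.0006,0,0,0,0],
  ],
)

```text
time: 10.32
position: [0.5104, 0.1012, 0.3167]
tool_rot: [0.999, 0.036, 0.0, 0.0]
ft_force: [2.2, -5.1, 0.7]
grip_width: 0.0133
grip_force: 9.0
```

>>> step_arm(
  rows=[
    [0,0.0006,0,0,0,0],
  ],
)

```text
time: 10.45
position: [0.5104, 0.1016, 0.3167]
tool_rot: [0.999, 0.036, -0.0, 0.001]
ft_force: [2.4, -6.4, -0.1]
grip_width: 0.0134
grip_force: 9.0
```

>>> step_arm(
  rows=[
    [0,0.0005,0,0,0,0],
    [0,0,0,0,0,0],
  ],
)

```text
time: 10.7
position: [0.5103, 0.102, 0.3167]
tool_rot: [0.999, 0.036, -0.0, 0.001]
ft_force: [2.7, -6.8, 0.0]
grip_width: 0.0137
grip_force: 9.0
```

>>> step_arm(
  rows=[
    [0.0001,-0.001,0,0,0,0],
    [0,-0.001,0,0,0,0],
    [0,0,0,0,0,0],
  ],
)

```text
time: 11.08
position: [0.5103, 0.1011, 0.3167]
tool_rot: [0.999, 0.036, -0.0, -0.001]
ft_force: [2.1, 2.3, -0.5]
grip_width: 0.0136
grip_force: 9.0
```

>>> step_arm(
  rows=[
    [0,-0.001,0,0,0,0],
    [0,0,0,0,0,0],
  ],
)

```text
time: 11.32
position: [0.5103, 0.1001, 0.3167]
tool_rot: [0.999, 0.036, -0.0, -0.001]
ft_force: [2.3, 4.5, -0.3]
grip_width: 0.0139
grip_force: 9.0
```

>>> step_arm(
  rows=[
    [-0.004,0.0003,-0.0021,0,0,0],
    [-0.0038,-0.0003,-0.0025,0,0,0],
    [-0.0036,-0.0003,-0.0028,0,0,0],
    [-0.0033,-0.0002,-0.003,0,0,0],
    [0,0,0,0,0,0],
  ],
)

```text
time: 11.95
position: [0.4952, 0.099, 0.3058]
tool_rot: [0.999, 0.036, -0.0, -0.0]
ft_force: [2.2, 4.2, -2.9]
grip_width: 0.0135
grip_force: 9.0
```

>>> step_arm(
  rows=[
    [-0.003,-0.0002,-0.0034,0,0,0],
    [-0.0027,-0.0002,-0.0037,0,0,0],
    [-0.0025,-0.0002,-0.0038,0,0,0],
    [0,0,0,0,0,0],
  ],
)

```text
time: 12.45
position: [0.487, 0.0984, 0.2949]
tool_rot: [0.999, 0.036, -0.001, -0.0]
ft_force: [1.3, 4.0, -2.1]
grip_width: 0.0131
grip_force: 9.0
```

>>> step_arm(
  rows=[
    [-0.002,-0.0001,-0.004,0,0,0],
    [-0.0017,-0.0001,-0.0042,0,0,0],
    [-0.0012,-0.0001,-0.0025,0,0,0],
    [0,0,0,0,0,0],
  ],
)

```text
time: 12.95
position: [0.4824, 0.098, 0.2844]
tool_rot: [0.999, 0.036, -0.0, -0.0]
ft_force: [0.5, 2.9, -1.0]
grip_width: 0.0135
grip_force: 9.0
```

Nearly down (about 1.5 mm to go); finishing in small steps.

>>> step_arm(
  rows=[
    [-0.0002,0,-0.0008,0,0,0],
    [-0.0002,0,-0.0008,0,0,0],
    [0,0,0,0,0,0],
  ],
)

```text
time: 13.32
position: [0.4821, 0.0981, 0.2834]
tool_rot: [0.999, 0.036, -0.0, 0.0]
ft_force: [-0.4, 3.1, 3.3]
grip_width: 0.0136
grip_force: 9.0
```

>>> step_arm(
  rows=[
    [0,0,0,0,0,0],
    [0,0,0,0,0,0],
    [0,0,0,0,0,0],
  ],
  jaw=0.04,
)

```text
time: 13.7
position: [0.4821, 0.0978, 0.2829]
tool_rot: [0.999, 0.036, -0.0, 0.0]
ft_force: [-0.3, 0.9, -0.2]
grip_width: 0.0349
grip_force: 0.0
```

>>> step_arm(
  rows=[
    [0,0,0.01,0,0,0],
    [0,0,0.02,0,0,0],
    [0,0,0.03,0,0,0],
    [0,0,0.03,0,0,0],
    [0,0,0.03,0,0,0],
    [0,0,0,0,0,0],
    [0,0,0,0,0,0],
  ],
)

```text
time: 14.58
position: [0.4817, 0.0981, 0.4029]
tool_rot: [0.999, 0.036, -0.0, 0.0]
ft_force: [-0.1, -0.4, -0.4]
grip_width: 0.0402
grip_force: 0.0
```

Run:
```python
from h import *
from scipy.spatial.transform import Rotation as R
o=get_obs(); c=cam('wrist'); T=np.eye(4); T[:3,:3]=R.from_quat(o['tool_rot']).as_matrix(); T[:3,3]=o['position']; T=T@c['mount']
print(o['time'],o['position'],o['ft_force'])
cv2.imwrite('pics/w3.png',c['pixels'])
v,u=np.mgrid[0:400,0:640]; p=pts(c,u,v,T)[c['depth']>0]
k=p[(p[:,2]>.11)&(p[:,2]<.18)&(abs(p[:,0]-.482)<.02)&(abs(p[:,1]-.098)<.015)]; print(len(k),k.mean(0),k.min(0),k.max(0))
```

```text
14.575 [0.48171393 0.09805339 0.4029008 ] [-0.1374476  -0.41547573 -0.35198123]
485 [0.48611173 0.09852753 0.12099817] [0.47219223 0.09102795 0.11137286] [0.50198804 0.10541421 0.12704811]
```

View pics/w3.png

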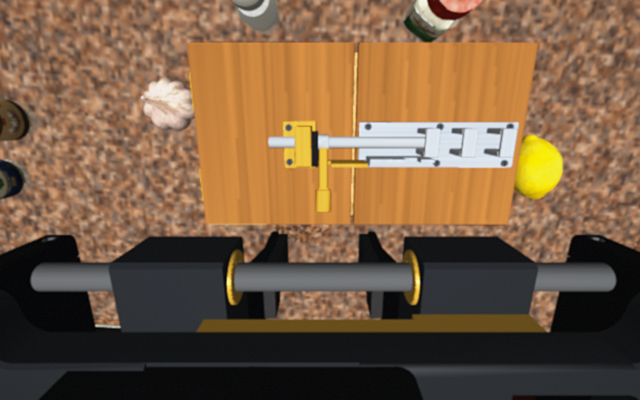

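The handle lies down at (323,200), between the tab and the buffer at (316,150), and the rod is through the keeper. The knob is at the same height as at the start.

```bash
python3 -c "
from rig import hand_in; print(hand_in())"
```

```text
the job is handed in; nothing more can be done
None
```

The bolt is shot about 79 mm, up to the keeper's buffer and then backed off about 1 mm. Its handle is turned down in the far notch, the gripper is clear, and the job was handed in at about 14.6 s; no verdict came back.

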